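Gauge the spark strip and tuck it under the hearth slate

ROBOT

A 6-joint arm with a two-finger parallel gripper is mounted at the origin on the work surface. World frame = base frame: x ahead of the robot, y to its left, z up, the work surface at z = 0. Lengths are in m, angles in rad, forces in N, time in s.
With the tool pointing down it reaches from about 0.35 to 0.775 m from the base axis. Payload 7.3 kg.
Tool frame: the origin (TCP) lies on the centre line of the jaws, within the pads' length; the fingertips stand 17 mm ahead of it and the grasp point (between the pads) lies 2 mm behind it (robot.tcp_to_tips is the distance from the TCP to the fingertips, in m); z points along the fingers, y is the line along which they close (so a half turn about z gives the same grasp; the last joint's range is limited). The gripper opens to 92 mm and grips with 3 to 60 N. Pads are 19 mm wide; open, the fingers measure 130 mm over their backs; the gripper's body (75 mm by 190 mm) begins 47 mm behind the grasp point.
Start: joints at [-1.371, 0.342, 1.524, -0, 1.275, -0.146], TCP at [0.178, -0.494, 0.244] pointing down, gripper open.
Joint ranges: [-2.53, 2.53], [-0.77, 2.02], [0.04, 2.7], [-1, 4.14], [0.28, 2.66], [-3.11, 3.11]. Speed limits (rad/s): [2.57, 2.57, 3.14, 3.14, 3.14, 3.14].

INTERFACE

Orientations are given as [roll, pitch, yaw] about the fixed x, y, z axes, in that order (R = Rz(yaw) Ry(pitch) Rx(roll)).
In Python, from cell import robot gives the robot as it stands. The module is installed in compiled form; this text tells all that it offers.
- The arm moves only by the tool carry_out, never from a script. Its argument "commands" is a list of rows, each a list of 3 entries, a list of its own where there are three numbers: the shift along the tool's x, y, z in m, then the turn about the tool's z in rad, then the opening, from 0 (shut) to 1 (fully open). In form: [[[dx, dy, dz], yaw, claw], ...]. A call has 1 to 20 rows; each row shifts and turns the commanded pose from where the row before left it, along the tool's axes as they then stand; what a row does not reach is not made up. A row lasts 1/8 s, in which the tool goes at most 62.5 mm and 10.7 degrees, less where a joint would pass 70% of its speed; a pose out of reach is approached as far as the arm can. A call is refused whole if a number of a shift passes 0.0625 or a number of a turn 0.188, either way. A call with a gripper value outside its range is refused whole. The fingers move at their own pace and stop on an object; "newtons" is the grip in N (left out, the last holds). Time passes only in rows, so rows that do not move let the fingers close. It gives the time, the measured TCP pose, the force, the opening and the grip force at its end, in the units of the state.
- robot.observe(): the state, without advancing time (a new reading comes with each control period).
- robot.read_camera(name): name is "side" or "top"; returns a dict with "pixels" (420x560x3 uint8, red, green, blue), "fx", "fy", "cx", "cy" (pixels), "view" (4x4, takes a point from world to camera coordinates). Camera axes: x right, y up, looking along -z (the intrinsics and any distortion apply to the point x, -y, -z); pixel columns grow to the right and rows downward; lengths in m; the calibration is good to about 2 mm. A picture is of the moment at which its call begins. There is no depth.
- robot.hand_in(): hands the job in; it is judged then, once.
Trained networks look in a picture, given as the dict that the camera call returned (one of the last four; its "shot" number tells which), for a name from the list of things; names that differ only in an ending like _2 or _b are one class to them, and where a whole thing is asked for, a point or a joint stands for the part that bears it (a point fixed in the world has none). Each returns a list of dicts, best first, with "p" (0 to 1); they miss things now and then, are a little off and sometimes report something else, mostly with a low value. They report only what shows in the picture. A call takes as long as a camera call. They do not tell look-alikes from the thing itself.
- robot.find_in(picture, name): "at" ([column, row] in pixels, amid what is visible of it).
- robot.tip_of(picture, name): "at" ([column, row] in pixels: a listed point, or the origin of a listed thing).
The state is a dict: "time": time; "qpos": joint angles; "qvel": joint speeds; "joint_efforts": joint torques, N m; "tool_pos": TCP position; "tool_rot": TCP orientation; "contact_force": force on the tool from outside, world axes, zero at the start; "torque": the same for the moment, N m; "opening": finger opening in m; "grip_force": force on a finger pad.
Only numpy, scipy, OpenCV 4.12 (cv2) and the standard library are available. Lean on these libraries where they do the work, as an engineer would, in place of code of your own. Each camera call takes 0.05 s, during which the arm holds its last target. There are 200 camera calls.

TASK

Check the aluminium spark strip on the gauge: press the red knob down until the brass foot bears on the strip, hold it there a moment, then let it spring back. Then take the strip by its wooden bar, slide it out from under the foot and tuck its thin front edge about 20 mm under the loose slate of the hearth apron, square to the slate and centred on it, without lifting the slate. Finish while still holding the strip and pressing it firmly flat on the wooden deck; do not let go, and leave the crucibles and the file alone.

Things in the scene. Friction and masses are not known exactly. Their poses are not given: they have to be found in the camera images.
- gauge_knob (a point): centre of the flat top face of the red knob (24 mm across, 10 mm thick) on the vertical slide of the green thickness gauge. Pressing it straight down lowers the brass foot below it; a spring of 150 N/m (about 2 N at the top, about 5 N on the strip) lifts it again. Top face 105 mm above the work surface when up, about 85 mm when the foot bears on the strip.
- gauge_slide (a joint): travel of the gauge slide in m: 0 when up, grows downward; it reads about 0.020 when the foot bears on the strip. Stop at 0.023.
- gauge_foot (a point): centre of the underside of the gauge's brass foot, a 16 mm disc 4 mm thick; 36 mm above the work surface when up, 20 mm above the strip's sheet.
- gauge: the gauge's fixed steel base plate, 120 (x) x 280 (y, from -125 to +155) x 12 mm, with a green column at its +y end (to 82 mm high). Origin on the work surface. The foot hangs over x = 18, y = 85 mm of its frame. The strip lies on the plate, its bar to the gauge's -x side and its front edge on the +x side; the strip's centre is within about 10 mm of the origin.
- strip: the aluminium strip: sheet 80 (x) x 220 (y) x 4 mm with a wooden grip bar along its rear (-x) edge; origin at the centre of its underside, +x points to the thin front edge. About 0.28 kg. The gauge foot is over the sheet, so slide it out towards its own -x side (60 mm is plenty), raised only a few mm, before lifting.
- strip_bar (a point): centre of the strip's wooden grip bar: 12 mm thick (x), 220 mm long (y), 32 mm high, standing on the sheet, so that its top is 36 mm and its centre 20 mm above the strip's underside. It lies 34 mm behind the strip's origin and 74 mm behind the front edge. Axes as the strip. Pinch it across x.
- strip_edge (a point): middle of the strip's front edge, at its underside, 40 mm ahead of the strip's origin. Axes as the strip.
- hearth: the fixed hearth apron, origin on the work surface; +x points from the open deck towards the slate and the fire brick (brick 87 mm high, from x = 140 mm). Its wooden deck spans x -80 to 210 mm and 270 mm in y, its top 15 mm above the work surface. The slate's lip lies at x = 45 mm, centred on y = 0; a steel rail under the slate stops the strip at x = 80 mm (35 mm behind the lip).
- slate_lip (a point): middle of the lower front edge of the loose dark slate, 9 mm above the deck (24 mm above the work surface), 45 mm along +x from the hearth's origin. The slate is 250 mm wide (y), 90 mm deep and 6 mm thick, hinged along its rear edge, so that the lip can lift.
- slate (a joint): lift angle of the slate in rad: 0 lying flat, grows as its lip rises (0.05 is 4.5 mm at the lip). It weighs 0.3 kg and falls back by itself.
- crucible_a: bystander: pale crucible, 50 mm across, 48 mm high, origin under its centre.
- crucible_b: bystander: terracotta crucible, 42 mm across, 40 mm high, origin under its centre.
- file: bystander: flat file with a red handle, 170 mm long, 20 mm wide, 13 mm high, lying along its x.
There are look-alikes about, which are no part of the job. Several things have the shape of the strip; the one meant has the colours described above.

How it is judged:
By the outcome, as a careful person would: the job done as asked, in the order asked, and still so for the second after the job is handed in, while the arm keeps its last pose, push and grip.
It also fails if it takes over 58 s, if anything falls off the work surface, if the arm or the gripper's body presses on something with over 40 N, if the wrist force passes 120 N, or if a joint passes its speed limit or range.

## Working session

There is one attempt and no reset: what is moved stays moved. The work goes in short steps, Python scripts to look and compute and a tool call to move; the robot and the scene stay as the last step left them, time stands still between calls to the robot, and variables do not carry over. Pictures are saved under pics/ and viewed, at most 10 in all, crops included, and the job is handed in when it is done.

Besides the shell and the picture viewer there is one more tool, called after "Request:" as name([rows], argument=value, ...), one row to a line, values as JSON. carry_out: Moves the arm, as the interface text tells. Its arguments: {"type":"object","properties":{"commands":{"type":"array"},"newtons":{"type":"number"}},"required":["commands"]}

```bash
mkdir -p pics; cat > h.py <<'E'
import numpy as np, cv2
from cell import robot
def save(p,f,crop=None,s=1):
    im=p["pixels"][:,:,::-1]
    if crop: c0,r0,c1,r1=crop; im=im[r0:r1,c0:c1]
    cv2.imwrite("pics/"+f,cv2.resize(im,None,fx=s,fy=s,interpolation=cv2.INTER_CUBIC))
def ray(p,uv):
    V=np.array(p["view"]); d=np.array([(uv[0]-p["cx"])/p["fx"],-(uv[1]-p["cy"])/p["fy"],-1])
    return -V[:3,:3].T@V[:3,3], V[:3,:3].T@d
def onz(p,uv,z):
    c,d=ray(p,uv); return c+d*(z-c[2])/d[2]
def proj(p,X):
    V=np.array(p["view"]); q=V[:3,:3]@np.array(X)+V[:3,3]
    return np.array([p["cx"]-p["fx"]*q[0]/q[2], p["cy"]+p["fy"]*q[1]/q[2]])
E
python3 - <<'E'
from h import *
ps={n:robot.read_camera(n) for n in("top","side")}
for n,p in ps.items():
    save(p,n+"0.png"); print(n,[k for k in p if k not in("pixels",)],p["fx"],p["cx"],p["cy"],ray(p,(280,210)))
    for k in ["gauge_knob","gauge","strip_bar","strip_edge","strip","slate_lip","hearth","crucible_a","file"]:
        print(k,[(np.round(d["at"]).tolist(),round(d["p"],2)) for d in robot.tip_of(p,k)])
print(robot.observe())
E
```

```text
top ['fx', 'fy', 'cx', 'cy', 'view', 'shot'] 397.0952889899481 279.6537094634428 205.31828300467214 (array([0.45385145, 0.04743697, 0.97421235]), array([ 0.06687265, -0.02316133, -0.99756271]))
gauge_knob [([358.0, 194.0], 0.52)]
gauge []
strip_bar [([390.0, 217.0], 0.97), ([410.0, 306.0], 0.87)]
strip_edge [([383.0, 185.0], 0.77), ([379.0, 318.0], 0.64)]
strip [([391.0, 311.0], 0.85), ([384.0, 200.0], 0.63)]
slate_lip [([182.0, 202.0], 0.96)]
hearth [([179.0, 218.0], 0.73)]
crucible_a [([292.0, 170.0], 0.71), ([288.0, 134.0], 0.6)]
file [([295.0, 230.0], 0.58)]
side ['fx', 'fy', 'cx', 'cy', 'view', 'shot'] 421.12911546638463 285.60424831066774 207.32717298686413 (array([0.30779543, 0.57546803, 0.79010106]), array([ 0.23585797, -0.57323461, -0.78485061]))
gauge_knob [([302.0, 142.0], 0.62)]
gauge [([316.0, 150.0], 0.93)]
strip_bar [([327.0, 145.0], 0.64), ([410.0, 154.0], 0.62), ([299.0, 144.0], 0.61)]
strip_edge [([297.0, 143.0], 0.95), ([416.0, 180.0], 0.88)]
strip [([313.0, 148.0], 0.82), ([411.0, 164.0], 0.81)]
slate_lip [([236.0, 301.0], 0.85)]
hearth [([257.0, 316.0], 0.68)]
crucible_a [([216.0, 190.0], 0.77), ([257.0, 200.0], 0.67)]
file [([313.0, 216.0], 0.57)]
{'time': 1.0, 'qpos': array([-1.37098811e+00,  3.42014222e-01,  1.52408727e+00,  2.93626500e-05,
        1.27540942e+00, -1.46021335e-01]), 'qvel': array([ 7.16295588e-05,  1.46001273e-03, -2.54500109e-03, -3.93716416e-04,
       -1.06095108e-03,  3.52035970e-04]), 'joint_efforts': array([ 6.31605544e-04, -4.31130731e+01, -2.44478577e+01,  7.17113446e-02,
        4.83918213e-02, -4.13135774e-05]), 'tool_pos': array([ 0.17798587, -0.49393215,  0.24373757]), 'tool_rot': array([ 3.14150769e+00, -1.58980076e-05,  3.45821003e-01]), 'contact_force': array([-0.67599987,  0.20878236, -0.25350137]), 'torque': array([-0.01582049,  0.0316854 ,  0.00412901]), 'grip_force': 0.0, 'opening': 0.0918484225810625}
```

View pics/top0.png

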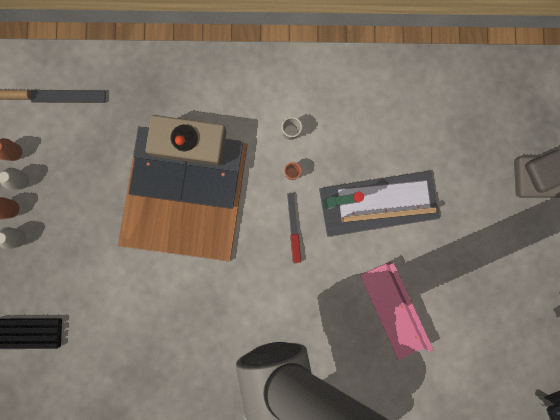

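View pics/side0.png

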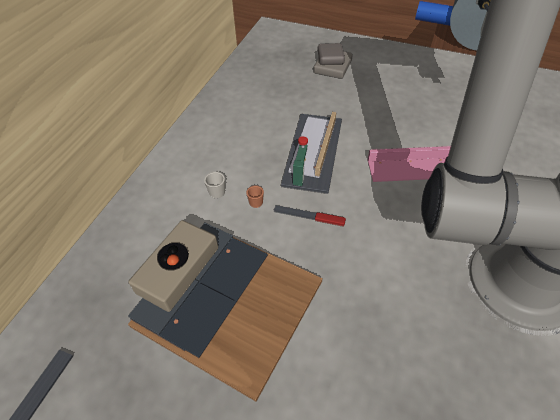

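The top view shows the strip candidates: the aluminium strip with wooden bar on the gauge (~388,200), the pink strip-shaped look-alike (~398,310), and the grey/black blocks (545,172) and (30,333). I choose the one under the green gauge with the red knob (358,197). The hearth is at (185,200), with the slate lip running from (131,195) to (237,207).

```bash
python3 - <<'E'
from h import *
ps={n:robot.read_camera(n) for n in("top","side")}
a=cv2.resize(ps["top"]["pixels"][160:245,310:450,::-1],(784,476),interpolation=cv2.INTER_CUBIC)
cv2.imwrite("pics/c1.png",a)
save(ps["side"],"c2.png",(270,100,350,200),6)
def tri(uvt,uvs):
    A=[];b=[]
    for p,uv in((ps["top"],uvt),(ps["side"],uvs)):
        c,d=ray(p,uv); d/=np.linalg.norm(d); P=np.eye(3)-np.outer(d,d); A.append(P); b.append(P@c)
    return np.linalg.lstsq(np.vstack(A),np.hstack(b),rcond=None)[0]
red={}
for n,(c0,r0,c1,r1) in {"top":(340,180,380,215),"side":(290,130,315,155)}.items():
    im=ps[n]["pixels"][r0:r1,c0:c1].astype(int)
    m=(im[...,0]>120)&(im[...,1]<70)&(im[...,2]<70)
    y,x=np.nonzero(m); red[n]=(x.mean()+c0,y.mean()+r0); print(n,m.sum(),red[n],onz(ps[n],red[n],.102))
print("knob tri",tri(red["top"],red["side"]))
t=ps["top"]
for nm,uv,z in [("lipL",(131,195),.024),("lipR",(237,207),.024),("deckBL",(119,245),.015),("deckBR",(231,260),.015),("barL",(346,220),.048),("barR",(436,210),.048)]:
    print(nm,onz(t,uv,z).round(4))
s=ps["side"]
for nm,uv,z in [("deckBL",(255,398),.015),("deckBR",(321,278),.015)]: print("side",nm,onz(s,uv,z).round(4))
E
```

```text
top 80 (np.float64(358.125), np.float64(196.325)) [ 0.54289972 -0.14612725  0.102     ]
side 66 (np.float64(302.6515151515151), np.float64(140.43939393939394)) [ 0.54004921 -0.14399896  0.102     ]
knob tri [ 0.54219152 -0.1471334   0.09875928]
lipL [0.553  0.3809 0.024 ]
lipR [0.5246 0.1284 0.024 ]
deckBL [0.4341 0.409  0.015 ]
deckBR [0.3982 0.1424 0.015 ]
barL [ 0.4926 -0.1287  0.048 ]
barR [ 0.5163 -0.3422  0.048 ]
side deckBL [0.4322 0.4112 0.015 ]
side deckBR [0.3961 0.1477 0.015 ]
```

View pics/c1.png

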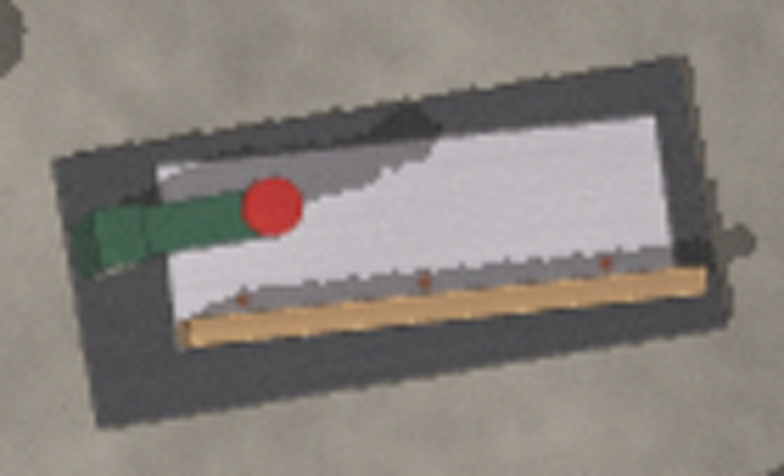

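View pics/c2.png

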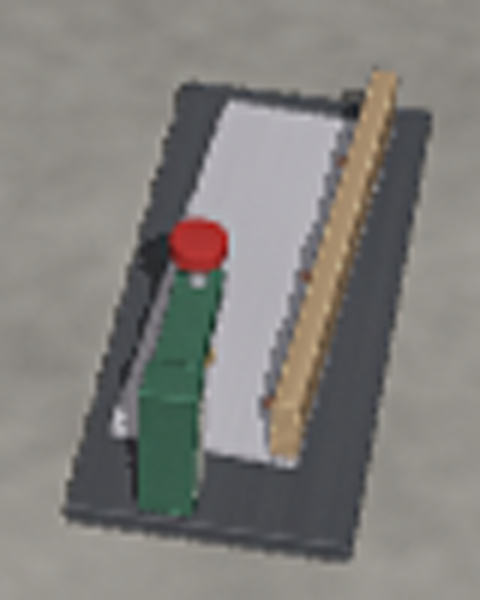

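The crop confirms it: bare aluminium sheet, wooden bar on the robot side, green gauge, red knob at crop (273,207). Now I'll fit the poses.

```bash
cat > fit.py <<'E'
from h import *
from scipy.optimize import least_squares
def fit(ps,obs,x0):
    # obs: (cam, uv, local xyz)
    def R(x): 
        c,s=np.cos(x[2]),np.sin(x[2]); return np.array([[c,-s,0],[s,c,0],[0,0,1]])
    f=lambda x: np.hstack([proj(ps[n],R(x)@np.array(l)+[x[0],x[1],0])-uv for n,uv,l in obs])
    r=least_squares(f,x0,loss="soft_l1"); return r.x,r.fun.reshape(-1,2).round(1)
E
python3 - <<'E'
from fit import *
ps={n:robot.read_camera(n) for n in("top","side")}
T=lambda x,y:("top",np.array([x/5.6+309.6,y/5.6+159.6]))
S=lambda x,y:("side",np.array([x/6+269.6,y/6+99.6]))
g=[(*T(100,427),(-.06,.155,.012)),(*T(53,158),(.06,.155,.012)),(*T(688,57),(.06,-.125,.012)),(*T(728,325),(-.06,-.125,.012)),
 (*S(66,512),(.06,.155,.012)),(*S(350,548),(-.06,.155,.012)),(*S(180,85),(.06,-.125,.012)),(*S(430,108),(-.06,-.125,.012)),(*T(273,207),(.018,.085,.105)),(*S(198,238),(.018,.085,.105))]
s=[(*T(190,348),(-.04,.11,.048)),(*T(185,322),(-.028,.11,.048)),(*T(705,266),(-.028,-.11,.048)),(*T(707,292),(-.04,-.11,.048)),
 (*T(157,165),(.04,.11,.016)),(*T(655,117),(.04,-.11,.016)),(*S(228,100),(.04,-.11,.016)),(*S(112,435),(.04,.11,.016)),(*S(302,412),(-.04,.11,.048)),(*S(400,75),(-.04,-.11,.048)),(*S(375,68),(-.028,-.11,.048))]
h=[("top",(119,245),(-.08,.135,.015)),("top",(231,260),(-.08,-.135,.015)),("side",(255,398),(-.08,.135,.015)),("side",(321,278),(-.08,-.135,.015)),
 ("top",(131,196),(.045,.125,.030)),("top",(237,207),(.045,-.125,.030))]
for k,o,x0 in (("gauge",g,(.55,-.23,.1)),("strip",s,(.54,-.23,.1)),("hearth",h,(.5,.26,-.1))):
    x,r=fit(ps,o,x0); print(k,x.round(4),r.tolist())
    if k=="gauge":
        c,si=np.cos(x[2]),np.sin(x[2]); print("knob",x[0]+c*.018-si*.085,x[1]+si*.018+c*.085)
    if k=="hearth":
        c,si=np.cos(x[2]),np.sin(x[2]); print("lip",x[0]+c*.045,x[1]+si*.045)
    for n in ps: print(k,n,[(np.array(d["at"]).round(),round(d["p"],2)) for d in robot.tip_of(ps[n],k)], proj(ps[n],(x[0],x[1],0.)))
E
```

```text
gauge [ 0.538  -0.2328  0.1636] [[-0.1, 0.9], [-0.2, 0.4], [-2.1, 0.3], [0.1, 0.4], [-0.8, -1.2], [-0.0, -0.3], [-0.1, -1.2], [-0.2, -0.0], [0.0, 0.1], [-0.4, -0.5]]
knob 0.5419083104276597 -0.14598188959604935
gauge top [] [383.94195207 202.52513628]
gauge side [(array([316., 151.]), 0.85), (array([256., 204.]), 0.56)] [313.22277098 147.83242424]
strip [ 0.5389 -0.2282  0.1034] [[0.0, 0.3], [0.3, -0.1], [-0.3, 0.3], [0.0, 0.7], [-0.3, 0.8], [-0.4, 0.4], [-0.4, 0.0], [-0.5, -1.3], [-0.4, -0.7], [-0.4, -0.4], [-0.5, 0.1]]
strip top [(array([392., 310.]), 0.88), (array([386., 200.]), 0.6)] [382.08983455 202.15154196]
strip side [(array([312., 146.]), 0.95), (array([409., 169.]), 0.86)] [312.3640051  148.85789702]
hearth [ 0.4944  0.2652 -0.1328] [[-0.3, 0.5], [0.2, 0.4], [-0.1, -1.1], [0.3, -2.4], [-1.8, -2.3], [-3.2, 0.7]]
lip 0.5390425686244744 0.259262632635994
hearth top [(array([178., 217.]), 0.68)] [181.54398134 219.99929856]
hearth side [(array([256., 317.]), 0.65), (array([255., 204.]), 0.43)] [255.63044231 315.44888657]
```

Request:
carry_out([
  [[0.038,-0.017,0],0,0],
  [[0.038,-0.017,0],0,0],
  [[0.038,-0.017,0],0,0],
  [[0.038,-0.017,0],0,0],
  [[0.038,-0.017,0],0,0],
  [[0.038,-0.017,0],0,0],
  [[0.038,-0.017,0],0,0],
  [[0.038,-0.017,0],0,0],
  [[0.038,-0.017,0],0,0],
  [[0.038,-0.017,0],0,0],
  [[0.038,-0.017,0],0,0],
  [[0.042,-0.017,0],0,0],
  [[0,0,0.01],-0.166,0],
  [[0,0,0.01],-0.166,0],
  [[0,0,0.01],-0.166,0],
  [[0,0,0.01],-0.166,0],
  [[0,0,0.01],-0.166,0],
  [[0,0,0.01],-0.166,0],
  [[0,0,0.007],-0.166,0],
  [[0,0,0],-0.166,0],
], newtons=20)

```text
time: 4.0
tool_pos: [0.5413, -0.146, 0.176]
tool_rot: [-3.14, -0.001, 1.679]
contact_force: [0.0, 0.8, 0.2]
opening: 0.0006
grip_force: 0.0
```

Request:
carry_out([
  [[0,0,0.015],0,0],
  [[0,0,0.015],0,0],
  [[0,0,0.013],0,0],
  [[0,0,0],0,0],
])

```text
time: 4.5
tool_pos: [0.5408, -0.1458, 0.1321]
tool_rot: [-3.139, -0.001, 1.673]
contact_force: [0.1, 0.0, 0.4]
opening: 0.0006
grip_force: 0.0
```

```bash
python3 - <<'E'
from h import *
p=robot.read_camera("side"); save(p,"k1.png",(260,90,360,200),5)
q=robot.observe()["tool_pos"]; print(q, proj(p,[q[0],q[1],q[2]-.017]),proj(p,(.542,-.146,.105)))
E
```

```text
[ 0.54132969 -0.1459966   0.13300363] [302.56184569 135.35637825] [302.1863889  138.77474073]
```

View pics/k1.png

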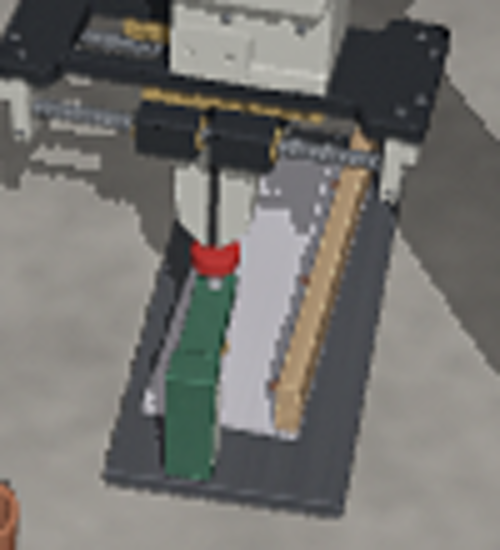

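The closed fingertips sit right over the knob (crop 215,255). Pressing now.

Request:
carry_out([
  [[0,0,0.005],0,0],
  [[0,0,0.005],0,0],
  [[0,0,0.004],0,0],
  [[0,0,0.004],0,0],
  [[0,0,0.004],0,0],
  [[0,0,0.003],0,0],
  [[0,0,0.003],0,0],
  [[0,0,0.002],0,0],
  [[0,0,0],0,0],
])

```text
time: 5.68
tool_pos: [0.5417, -0.1461, 0.1037]
tool_rot: [3.141, 0.0, 1.674]
contact_force: [-0.1, -0.1, 3.1]
opening: 0.0003
grip_force: 2.3
```

Request:
carry_out([
  [[0,0,0.001],0,0],
  [[0,0,0.001],0,0],
  [[0,0,0],0,0],
])

```text
time: 6.05
tool_pos: [0.5417, -0.1461, 0.1022]
tool_rot: [3.141, 0.0, 1.674]
contact_force: [-2.3, 1.1, 7.8]
opening: 0.0009
grip_force: 4.1
```

Request:
carry_out([
  [[0,0,0.001],0,0],
  [[0,0,0],0,0],
  [[0,0,0],0,0],
  [[0,0,0],0,0],
  [[0,0,0],0,0],
])

```text
time: 6.68
tool_pos: [0.5418, -0.1462, 0.1022]
tool_rot: [3.141, 0.001, 1.674]
contact_force: [-3.9, 1.3, 14.9]
opening: 0.0006
grip_force: 7.5
```

Request:
carry_out([
  [[0,0,0],0,0],
  [[0,0,0],0,0],
  [[0,0,0],0,0],
  [[0,0,-0.005],0,0],
  [[0,0,-0.006],0,0],
  [[0,0,-0.006],0,0],
  [[0,0,-0.008],0,0],
  [[0,0,-0.02],0,0],
  [[0,0,-0.03],0,0],
  [[-0.0205,-0.0113,0],0,0.5],
  [[-0.0205,-0.0113,0],0,0.5],
  [[-0.0205,-0.0113,0],0,0.5],
  [[-0.0205,-0.0113,0],0,0.5],
  [[0,0,0],0,0.5],
])

```text
time: 8.43
tool_pos: [0.5042, -0.2333, 0.1754]
tool_rot: [-3.141, -0.001, 1.672]
contact_force: [0.2, 0.8, -0.0]
opening: 0.0441
grip_force: 0.0
```

```bash
python3 - <<'E'
from h import *
p=robot.read_camera("side"); save(p,"k2.png",(260,90,360,200),5)
q=robot.observe()["tool_pos"]; print(q, [((proj(p,x)-[260,90])*5).round() for x in ((q[0],q[1],.048),(.5051,-.2317,.048),(.542,-.146,.105))])
c,s=np.cos(.1034),np.sin(.1034)
for l in((-.04,.11,.048),(-.028,.11,.048),(-.04,-.11,.048),(.04,.11,.016)):
    print(((proj(p,(.5389+c*l[0]-s*l[1],-.2282+s*l[0]+c*l[1],l[2]))-[260,90])*5).round())
E
```

```text
[ 0.50463739 -0.23241635  0.17545632] [array([331., 237.]), array([330., 238.]), array([211., 244.])]
[298. 388.]
[274. 384.]
[380. 108.]
[139. 404.]
```

View pics/k2.png

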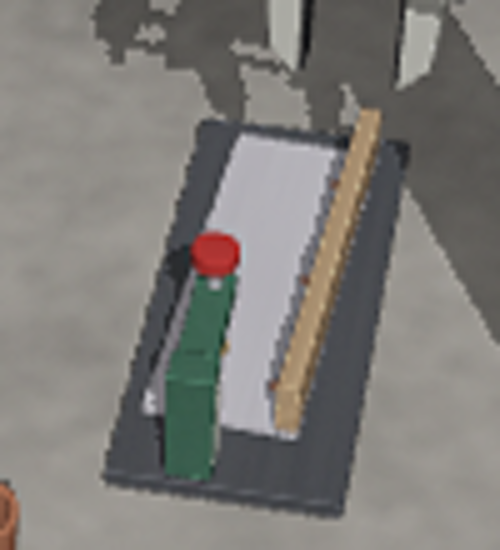

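The knob has sprung back (215,253), the strip has not moved, and the fingers straddle the bar. Descending and gripping.

Request:
carry_out([
  [[0,0,0.03],0,0.5],
  [[0,0,0.03],0,0.5],
  [[0,0,0.03],0,0.5],
  [[0,0,0.025],0,0.5],
  [[0,0,0.015],0,0.5],
  [[0,0,0.008],0,0.5],
  [[0,0,0],0,0.5],
  [[0,0,0],0,0.05],
  [[0,0,0],0,0.05],
  [[0,0,0],0,0.05],
  [[0,0,0],0,0.05],
  [[0,0,0],0,0.05],
], newtons=40)

```text
time: 9.98
tool_pos: [0.5052, -0.2324, 0.038]
tool_rot: [3.141, 0.0, 1.674]
contact_force: [-0.2, -0.0, 2.4]
opening: 0.0119
grip_force: 40.0
```

Request:
carry_out([
  [[0,0,-0.002],0,0.05],
  [[0,0,-0.002],0,0.05],
  [[0,-0.005,0],0,0.05],
  [[0,-0.01,0],0,0.05],
  [[0,-0.012,0],0,0.05],
  [[0,-0.012,0],0,0.05],
  [[0,-0.012,0],0,0.05],
  [[0,-0.008,0],0,0.05],
  [[0,-0.006,0],0,0.05],
  [[0,0,0],0,0.05],
])

```text
time: 11.22
tool_pos: [0.4402, -0.2391, 0.0418]
tool_rot: [3.142, 0.0, 1.673]
contact_force: [-0.4, 0.3, -2.2]
opening: 0.0117
grip_force: 40.0
```

Request:
carry_out([
  [[0,0,-0.02],0,0.05],
  [[0,0,-0.03],0,0.05],
  [[0,0,-0.04],0,0.05],
  [[0,0,-0.04],0,0.05],
  [[0.02,0.002,0],0,0.05],
  [[0.035,0.003,0],0,0.05],
  [[0.035,0.003,0],0,0.05],
  [[0.035,0.003,0],0,0.05],
  [[0.035,0.003,0],0,0.05],
  [[0.035,0.003,0],0,0.05],
  [[0.035,0.003,0],0,0.05],
  [[0.035,0.003,0],0,0.05],
  [[0.035,0.003,0],0,0.05],
  [[0.035,0.003,0],0,0.05],
  [[0.035,0.004,0],0,0.05],
  [[0.035,0.004,0],0,0.05],
  [[0.035,0.004,0],0,0.05],
  [[0.035,0.004,0],0,0.05],
  [[0.02,0.002,0],0,0.05],
  [[0.015,0.001,0],0,0.05],
])

```text
time: 13.72
tool_pos: [0.4343, 0.2744, 0.1702]
tool_rot: [-3.139, 0.001, 1.675]
contact_force: [-0.8, 0.9, -2.3]
opening: 0.0117
grip_force: 40.0
```

Request:
carry_out([
  [[0,0,0],0.06,0.05],
  [[0,0,0],0.09,0.05],
  [[0,0,0],0.086,0.05],
  [[0,0,0],0,0.05],
  [[0,0,0],0,0.05],
])

```text
time: 14.35
tool_pos: [0.4354, 0.2732, 0.1713]
tool_rot: [-3.141, 0.0, 1.439]
contact_force: [0.8, 0.2, -2.9]
opening: 0.0118
grip_force: 40.0
```

```bash
python3 - <<'E'
from h import *
p=robot.read_camera("side"); print(robot.observe()["tool_pos"],robot.observe()["tool_rot"])
save(p,"h1.png",(110,190,350,420),2.6)
E
```

```text
[0.43548824 0.2732016  0.17138667] [-3.14113960e+00  3.16529039e-04  1.43904692e+00]
```

View pics/h1.png

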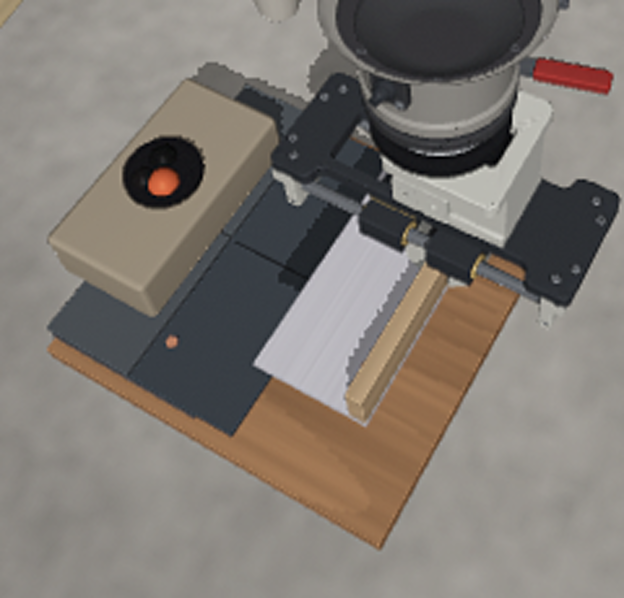

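The strip hangs level above the deck, square, with its front edge before the lip (lip's near corner at crop 235,435). I'll refine the lip line from the unobstructed first pictures.

```bash
python3 - <<'E'
from fit import *
ps={n:robot.read_camera(n) for n in("top","side")}
im={n:cv2.imread(f"pics/{n}0.png")[:,:,::-1].astype(float) for n in ps}
x0=np.array([.4944,.2652,-.1328])
c,s=np.cos(x0[2]),np.sin(x0[2])
W=lambda l:np.array([x0[0]+c*l[0]-s*l[1],x0[1]+s*l[0]+c*l[1],l[2]])
def edge(n,a,b,fn):  # search along local segment a->b for strongest change in redness
    t=np.linspace(0,1,81); P=np.array([proj(ps[n],W(np.array(a)+(np.array(b)-a)*k)) for k in t]).astype(np.float32)
    ch=(im[n][...,0]-im[n][...,2]).astype(np.float32)  # r-b: wood high, slate/concrete low
    v=cv2.GaussianBlur(cv2.remap(ch,P[:,:1],P[:,1:],cv2.INTER_LINEAR),(1,9),2).ravel()
    mid=(v[:8].mean()+v[-8:].mean())/2; i=np.nonzero(np.diff(np.sign(v-mid)))[0]
    return (np.array(a)+(np.array(b)-a)*t[i[0]]) if len(i) else None
for n in ps:
    for nm,zs,seg in(("lip top(.030)",.030,lambda y:((.025,y,.030),(.065,y,.030))),("front(.015)",.015,lambda y:((-.095,y,.015),(-.065,y,.015)))):
        r=[(y,round(e[0]*1000,1)) for y in np.linspace(-.11,.11,9) if (e:=edge(n,*seg(y),0)) is not None]
        print(n,nm,r)
    for sg in(1,-1):
        print(n,"side",sg,[round(e[1]*1000,1) for x in(-.06,-.03,0,.02) if (e:=edge(n,(x,sg*.12,.015),(x,sg*.15,.015),0)) is not None])
        ch=im[n].mean(2)
E
```

```text
top lip top(.030) [(np.float64(-0.11), np.float64(43.0)), (np.float64(-0.0825), np.float64(43.0)), (np.float64(-0.055), np.float64(43.0)), (np.float64(-0.027499999999999997), np.float64(43.0)), (np.float64(0.0), np.float64(43.0)), (np.float64(0.02750000000000001), np.float64(43.5)), (np.float64(0.05500000000000001), np.float64(43.5)), (np.float64(0.0825), np.float64(43.5)), (np.float64(0.11), np.float64(43.5))]
top front(.015) [(np.float64(-0.11), np.float64(-81.5)), (np.float64(-0.0825), np.float64(-81.9)), (np.float64(-0.055), np.float64(-81.1)), (np.float64(-0.027499999999999997), np.float64(-81.9)), (np.float64(0.0), np.float64(-81.1)), (np.float64(0.02750000000000001), np.float64(-81.1)), (np.float64(0.05500000000000001), np.float64(-81.1)), (np.float64(0.0825), np.float64(-80.8)), (np.float64(0.11), np.float64(-80.8))]
top side 1 [np.float64(138.0), np.float64(138.0), np.float64(138.4), np.float64(137.6)]
top side -1 [np.float64(-131.2), np.float64(-131.6), np.float64(-131.6), np.float64(-132.0)]
side lip top(.030) [(np.float64(-0.11), np.float64(39.5)), (np.float64(-0.0825), n
[... 239 characters left out ...]
.float64(40.0)), (np.float64(0.0825), np.float64(40.0)), (np.float64(0.11), np.float64(40.5))]
side front(.015) [(np.float64(-0.11), np.float64(-85.2)), (np.float64(-0.0825), np.float64(-85.2)), (np.float64(-0.055), np.float64(-85.2)), (np.float64(-0.027499999999999997), np.float64(-85.2)), (np.float64(0.0), np.float64(-84.9)), (np.float64(0.02750000000000001), np.float64(-84.9)), (np.float64(0.05500000000000001), np.float64(-84.9)), (np.float64(0.0825), np.float64(-85.2)), (np.float64(0.11), np.float64(-84.9))]
side side 1 [np.float64(140.2), np.float64(139.9), np.float64(140.2), np.float64(139.5)]
side side -1 [np.float64(-130.9), np.float64(-130.9), np.float64(-131.2), np.float64(-130.9)]
```

Request:
carry_out([
  [[0.004,0,0.02],0.004,0.05],
  [[0,0,0.03],0,0.05],
  [[0,0,0.03],0,0.05],
  [[0,0,0.025],0,0.05],
  [[0,0,0.014],0,0.05],
  [[0,0,0.008],0,0.05],
  [[0,0,0],0,0.05],
  [[0,0,0],0,0.05],
])

```text
time: 15.5
tool_pos: [0.4368, 0.2774, 0.0455]
tool_rot: [3.14, -0.001, 1.434]
contact_force: [0.1, 0.0, -2.1]
opening: 0.0117
grip_force: 40.0
```

```bash
cat > rel.py <<'E'
from fit import *
ps={n:robot.read_camera(n) for n in("top","side")}
o=robot.observe(); q=o["tool_pos"]; print(q,o["tool_rot"],o["contact_force"])
yaw=o["tool_rot"][2]-np.pi/2
p=ps["side"]
def corners(ox,oy,yw,L):
    c,s=np.cos(yw),np.sin(yw); return [(ox+c*l[0]-s*l[1],oy+s*l[0]+c*l[1],l[2]) for l in L]
import sys
f=sys.argv[1]; c0,r0=150,210; S=3.2
im=cv2.resize(p["pixels"][r0:400,c0:340,::-1],None,fx=S,fy=S,interpolation=cv2.INTER_CUBIC)
cv2.imwrite("pics/"+f,im)
zu=q[2]-.026
for nm,pt in zip(["front+y top","rear+y barbot","bartop rear+y","bartop front+y"],corners(q[0]+.034*np.cos(yaw),q[1]+.034*np.sin(yaw),yaw,[(.04,.11,zu+.004),(-.04,.11,zu),(-.04,.11,zu+.036),(-.028,.11,zu+.036)])):
    print(nm,((proj(p,pt)+.5-[c0,r0])*S-.5).round(1), proj(p,pt).round(1))
for nm,pt in zip(["lip+y top","deck+y front"],corners(.4915,.2694,-.1358,[(.045,.125,.03),(-.08,.135,.015)])):
    print(nm,((proj(p,pt)+.5-[c0,r0])*S-.5).round(1))
E
python3 rel.py d1.png
```

```text
[0.43671289 0.27739891 0.04542373] [ 3.14027866e+00 -7.25168277e-04  1.43378996e+00] [ 0.56999771 -0.19405989 -2.97311001]
front+y top [209.8 476.1] [215.2 358.4]
rear+y barbot [331.  547.8] [253.1 380.9]
bartop rear+y [326.4 527.3] [251.7 374.4]
bartop front+y [307.2 516.3] [245.7 371. ]
lip+y top [154.8 472.9]
deck+y front [337.9 608.9]
```

View pics/d1.png

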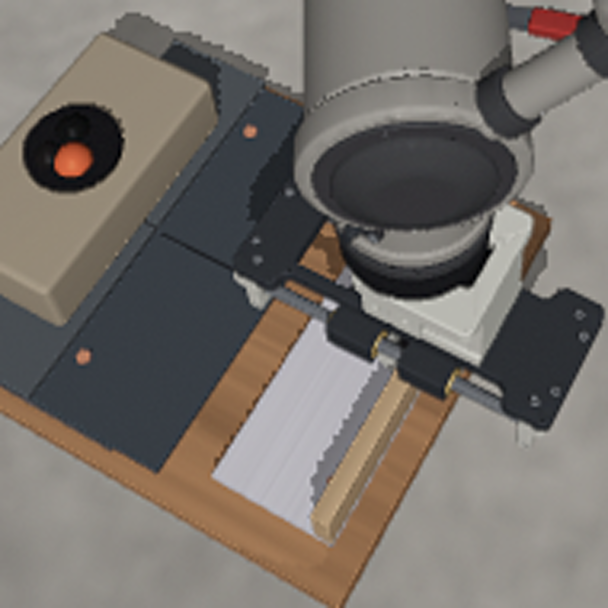

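```bash
python3 - <<'E'
from h import *
p=robot.read_camera("side")
c,s=np.cos(.1358),np.sin(.1358)
for nm,uv,z in(("strip front+y",(213,477),.0235),("lip+y",(159,471),.030),("deck+y",(338,607),.015),("strip rear+y bot",(333,545),.0195)):
    w=onz(p,((uv[0]+.5)/3.2+149.5,(uv[1]+.5)/3.2+209.5),z); d=w[:2]-[.4915,.2694]
    print(nm,w.round(4),"hearth",[round(1000*(c*d[0]-s*d[1]),1),round(1000*(s*d[0]+c*d[1]),1)])
E
```

```text
strip front+y [0.5231 0.3761 0.0235] hearth [np.float64(16.8), np.float64(110.0)]
lip+y [0.5513 0.3854 0.03  ] hearth [np.float64(43.5), np.float64(123.0)]
deck+y [0.4308 0.4131 0.015 ] hearth [np.float64(-79.6), np.float64(134.1)]
strip rear+y bot [0.4454 0.3854 0.0195] hearth [np.float64(-61.4), np.float64(108.7)]
```

Request:
carry_out([
  [[-0.001,0,0.002],0,0.05],
  [[0,0,0.0015],0,0.05],
  [[0,0,0],0,0.05],
  [[0,0,0],0,0.05],
])

```text
time: 16.15
tool_pos: [0.4361, 0.2762, 0.0411]
tool_rot: [-3.142, 0.0, 1.434]
contact_force: [-0.7, 0.0, -1.8]
opening: 0.0119
grip_force: 40.0
```

Request:
carry_out([
  [[0,0.004,0],0,0.05],
  [[0,0.006,0],0,0.05],
  [[0,0.006,0],0,0.05],
  [[0,0.006,0],0,0.05],
  [[0,0.005,0],0,0.05],
  [[0,0.004,0],0,0.05],
  [[0,0.004,0],0,0.05],
  [[0,0,0],0,0.05],
])

```text
time: 17.15
tool_pos: [0.4711, 0.2714, 0.0412]
tool_rot: [3.141, -0.0, 1.434]
contact_force: [-0.4, 0.1, -2.4]
opening: 0.0116
grip_force: 40.0
```

No contact with the slate. I'll push the remaining 11–12 mm, then look.

Request:
carry_out([
  [[0,0.004,0],0,0.05],
  [[0,0.004,0],0,0.05],
  [[0,0.0035,0],0,0.05],
  [[0,0,0.001],0,0.05],
  [[0,0,0.001],0,0.05],
  [[0,0,0],0,0.05],
])

```text
time: 17.9
tool_pos: [0.483, 0.2698, 0.0409]
tool_rot: [3.139, -0.001, 1.434]
contact_force: [-2.3, -2.2, 11.3]
opening: 0.0117
grip_force: 40.0
```

```bash
python3 rel.py d2.png
```

```text
[0.4830204  0.26984821 0.04091413] [ 3.13922582e+00 -6.53736631e-04  1.43391061e+00] [-2.98593601 -2.38849904 11.48664036]
front+y top [145.  438.5] [195.  346.7]
rear+y barbot [261.6 507.5] [231.4 368.2]
bartop rear+y [254.4 485.9] [229.2 361.5]
bartop front+y [236.  475.4] [223.4 358.2]
lip+y top [154.8 472.9]
deck+y front [337.9 608.9]
```

View pics/d2.png

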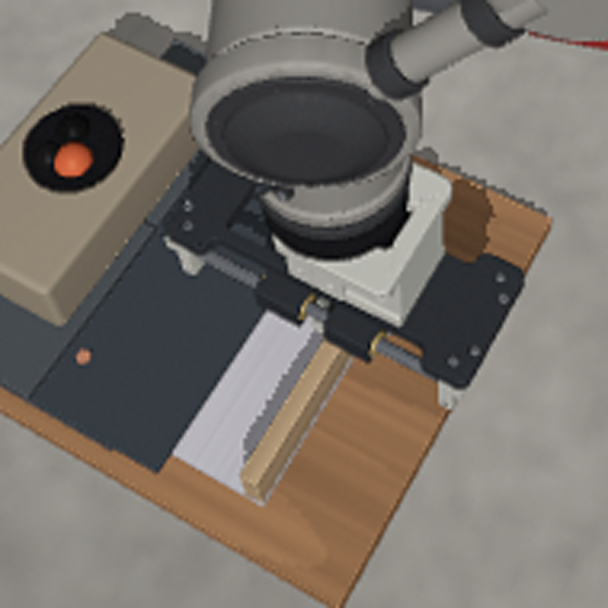

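```bash
python3 - <<'E'
from h import *
p=robot.read_camera("side")
c,s=np.cos(.1358),np.sin(.1358)
for nm,uv,z in(("strip rear+y",(264,504),.015),("lip+y",(159,471),.030),("sheet at lip +y edge",(174,456),.019)):
    w=onz(p,((uv[0]+.5)/3.2+149.5,(uv[1]+.5)/3.2+209.5),z); d=w[:2]-[.4915,.2694]
    print(nm,[round(1000*(c*d[0]-s*d[1]),1),round(1000*(s*d[0]+c*d[1]),1)])
E
```

```text
strip rear+y [np.float64(-14.5), np.float64(107.1)]
lip+y [np.float64(43.5), np.float64(123.0)]
sheet at lip +y edge [np.float64(44.8), np.float64(109.6)]
```

Request:
carry_out([
  [[0,0,0.0005],0,0.05],
  [[0,0,0.0005],0,0.05],
  [[0,0,0],0,0.05],
  [[0,0,0],0,0.05],
  [[0,0,0],0,0.05],
], newtons=55)

```text
time: 18.68
tool_pos: [0.4831, 0.2698, 0.0409]
tool_rot: [3.139, -0.001, 1.434]
contact_force: [-4.1, -4.1, 19.1]
opening: 0.0114
grip_force: 55.0
```

The visible geometry gives a tuck of about 20–22 mm, centred to within about 2 mm. The slate is flat and the press is about 19 N. Handing in.

```bash
python3 -c "
from cell import robot
print(robot.observe()['contact_force']); print(robot.hand_in())"
```

```text
[-4.13350917 -4.09464655 19.14927606]
the job is handed in; nothing more can be done
None
```

The job is handed in, but the simulator gave no verdict. The gauge was pressed and sprang back, and the strip is tucked about 20–22 mm under the flat slate. It sits square and centred to within about 2 mm by camera estimate, still gripped and pressed on the deck at about 19 N.

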